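# Stand the tipped gearmotor up and hold it over its hip collar

### The job

The long gearmotor has tipped over in the parts lane: stand it upright in the lane on its black end, between its two short neighbours, and let go of it. Then pick it up again, carry it upright over the raised profile rail without either it or the gripper touching the rail, and finish while still holding it, hovering upright and centred about 15 mm above the mouth of the empty collar on the hip chassis, never touching the chassis, so a colleague can plug in its leads before it goes in. Leave the short motors, the wrench, the mouse and the screw tub where they are.

Things in the scene. Friction and masses are not known exactly. Their poses are not given: they have to be found in the camera images.
- motor: the long gearmotor, a round cylinder 40 mm across, 80 mm long (black end cap, steel can, dark gearbox) plus a shaft 8 mm across, 14 mm long at the gearbox end; about 0.3 kg. Starts lying along the lane. Origin: centre of the black end face; z runs from the black end to the shaft (body to z = 80, shaft to 94), so z up = upright. Its x, y mean nothing
- lane: fixed grey parts lane left or right of the rail: a shallow channel 360 mm long (y), 64 wide (x), ends open; floor 3 mm above the bench, an 8 mm wide lip along each long side with its top 8 mm above the bench, 48 mm clear between lips. Origin on the bench under its middle. The motor starts with its black end 60 to 95 mm to lane -y, shaft towards lane +y
- short_a: short gearmotor standing in the lane about 140 mm to lane -y, 40 mm in diameter, 46 mm tall plus 12 mm of shaft; loose, origin at the centre of its underside, z up
- short_b: short gearmotor with a white end cap standing in the lane about 140 mm to lane +y, 39 mm in diameter, 50 mm tall plus 10 mm of shaft; loose, origin at the centre of its underside, z up
- rail: raised aluminium profile rail, fixed, 300 mm long along its x (pointing away from the robot), 20 mm wide, top 110 mm above the bench, on two posts; it stands between the lane and the chassis. Origin on the bench under its middle
- chassis: fixed hip chassis: black plate 140 (x) x 190 (y) x 6 mm; two aluminium collars (58 mm outside, 46 bore, tops 46 mm above the bench) at x = 10, y = +45 (empty) and y = -45 (holds a motor, its shaft up to 100 mm); a white upright plate at x = -62 reaches 81 mm, brass standoffs at x = 60, y = +-85 reach 76 mm. Origin on the bench under its middle
- collar_mouth (a point): centre of the mouth (top rim plane) of the empty collar, 46 mm above the bench; z up
- wrench: steel wrench 150 mm long lying on the bench about 110 mm from the lane, on the robot's side; origin under its middle
- mouse: black computer mouse 100 x 60 x 24 mm, beside the chassis on the robot's side; origin under its centre
- tub: small open white screw tub, 64 mm across, 35 mm tall, beyond the chassis; origin under its centre

How it is judged:
By the outcome, as a careful person would: the job done as asked, in the order asked, and still so for the second after the job is handed in, while the arm keeps its last pose, push and grip.
It also fails if it takes over 67 s, if anything falls off the work surface, if the arm or the gripper's body presses on something with over 40 N, if the wrist force passes 120 N, or if a joint passes its speed limit or range.

### The arm

A 6-joint arm with a two-finger parallel gripper is mounted at the origin on the work surface. World frame = base frame: x ahead of the robot, y to its left, z up, the work surface at z = 0. Lengths are in m, angles in rad, forces in N, time in s.
With the tool pointing down it reaches from about 0.35 to 0.775 m from the base axis. Payload 5.5 kg.
Tool frame: the origin (TCP) lies between the finger pads; the fingertips stand 22 mm ahead of it and the grasp point (between the pads) lies 3 mm ahead of it; z points along the fingers, y is the line along which they close (so a half turn about z gives the same grasp; the last joint's range is limited). The gripper opens to 85 mm and grips with 20 to 120 N. Pads are 22 mm wide; open, the fingers measure 114 mm over their backs; the gripper's body (76 mm by 85 mm) begins 54 mm behind the grasp point. The pads swing forward as they close: fully open they stand 13 mm farther back than shut.
Start: joints at [1.207, 0.313, 0.046, 1.304, 0, 1.431], TCP at [0.128, 0.561, 0.253] pointing down, gripper open.
Joint ranges: [-2.76, 2.76], [-0.86, 1.69], [-1.03, 1.26], [-2.2, 2.34], [-1.47, 1.5], [-3.14, 3.14]. Speed limits (rad/s): [2.57, 2.57, 3.14, 3.14, 3.14, 3.14].

### API

Orientations are given as a unit quaternion [w, x, y, z].
In Python, from workcell import env gives the robot as it stands.
- The arm moves only by the shell command python3 nudge.py FILE [OPENING] [FORCE], which reads ROWS from the file FILE. ROWS is a JSON list of rows, 1 to 8 of them, each written [[dx, dy, dz], [rx, ry, rz]]: dx, dy, dz in m, then a rotation vector rx, ry, rz in rad; each row is the pose to reach, as a shift and turn from the pose commanded when the command began, along the tool's axes at that moment; what a row does not reach only later rows make up. A row lasts 1/8 s, in which the tool goes at most 0.0625 m and 0.188 rad, less where a joint would pass 70% of its speed; a pose out of reach is approached as far as the arm can. OPENING is the finger opening in m, set as the command begins (- or left out keeps the last). The fingers move at their own pace and stop on an object; FORCE is the grip in N (left out, the last holds). Time passes only in rows, so rows that do not move let the fingers close. It prints the time, the measured TCP pose, the force, the opening and the grip force at its end. Input that does not fit is refused with a message, and nothing moves.
- env.get_state(): the state, without advancing time (a new reading comes with each control period).
- env.read_camera(name): name is "scene" or "top"; returns a dict with "image" (480x640x3 uint8, red, green, blue), "K" (3x3 intrinsics, pixels), "R" (3x3) and "t" (3): a world point X has camera coordinates R X + t. Camera axes: x right, y down, z forward; pixel columns grow to the right and rows downward; lengths in m; the calibration is good to about 2 mm. A picture is of the moment at which its call begins. There is no depth.
- env.hand_in(): hands the job in; it is judged then, once.
The state is a dict: "clock": time; "joint_pos": joint angles; "qvel": joint speeds; "tau": joint torques, N m; "tcp_pos": TCP position; "orientation": TCP orientation; "wrist_force": force on the tool from outside, world axes, zero at the start; "ft_torque": the same for the moment, N m; "finger_gap": finger opening in m; "grip_force": force on a finger pad.
Only numpy, scipy, OpenCV 4.12 (cv2) and the standard library are available. Lean on these libraries where they do the work, as an engineer would, in place of code of your own. Each camera call takes 0.05 s, during which the arm holds its last target. There are 200 camera calls.

## Working session

There is one attempt and no reset: what is moved stays moved. The work goes in short steps, Python scripts to look and compute and a shell command to move; the robot and the scene stay as the last step left them, time stands still between calls to the robot, and variables do not carry over. Pictures are saved under pics/ and viewed, at most 10 in all, crops included, and the job is handed in when it is done.

```bash
ls; mkdir -p pics; cat > h.py <<'E'
import numpy as np, cv2, sys
from workcell import env
def shot(name,fn=None):
    c=env.read_camera(name)
    if fn: cv2.imwrite('pics/'+fn,c['image'][:,:,::-1])
    return c
def ray(c,u,v):
    K,R,t=map(np.array,(c['K'],c['R'],c['t']))
    o=-R.T@t; d=R.T@np.linalg.inv(K)@[u,v,1]
    return o,d/np.linalg.norm(d)
def onz(c,u,v,z):
    o,d=ray(c,u,v); return o+d*(z-o[2])/d[2]
def tri(c1,p1,c2,p2):
    o1,d1=ray(c1,*p1); o2,d2=ray(c2,*p2)
    s=np.linalg.lstsq(np.stack([d1,-d2],1),o2-o1,rcond=None)[0]
    a,b=o1+s[0]*d1,o2+s[1]*d2
    return (a+b)/2,np.linalg.norm(a-b)
def proj(c,X):
    p=np.array(c['K'])@(np.array(c['R'])@X+np.array(c['t'])); return p[:2]/p[2]
E
python3 - <<'E'
from h import *
for n in('scene','top'):
    c=shot(n,n+'1.png'); print(n,np.round(-np.array(c['R']).T@c['t'],3),np.round(c['R'],3).tolist(),np.round(c['K'],1).tolist())
s=env.get_state(); print(s['clock'],s['tcp_pos'],s['orientation'],s['finger_gap'])
E
```

```text
nudge.py
pics
workcell.py
scene [1.385 0.385 0.696] [[-0.429, 0.903, 0.018], [0.522, 0.264, -0.811], [-0.737, -0.339, -0.585]] [[518.5, 0.0, 318.8], [0.0, 518.5, 227.7], [0.0, 0.0, 1.0]]
top [ 0.37  -0.015  0.981] [[0.152, -0.988, 0.001], [-0.963, -0.148, -0.224], [0.221, 0.033, -0.975]] [[437.3, 0.0, 311.8], [0.0, 437.3, 240.3], [0.0, 0.0, 1.0]]
0.1 [0.12747118 0.56025622 0.2524992 ] [-2.05324919e-04  1.11690588e-01  9.93742688e-01 -7.99959517e-04] 0.0854494431441977
```

View pics/scene1.png

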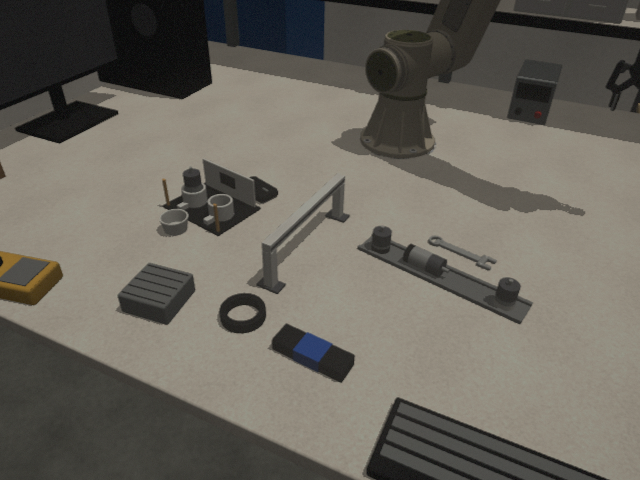

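View pics/top1.png

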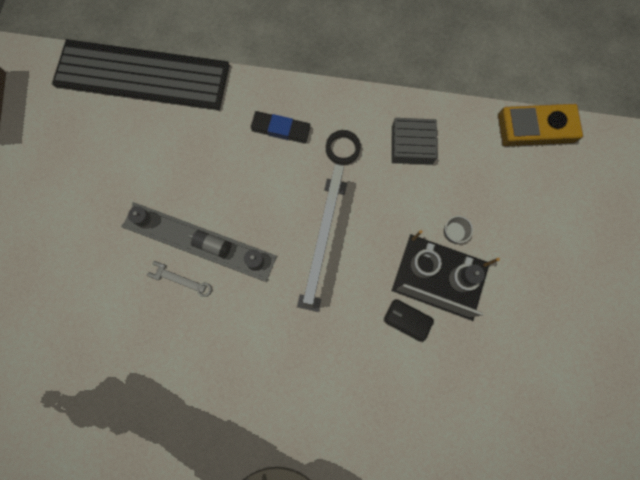

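The scene view shows the lane on the right, with the motor lying at about (425,260), the rail around (305,220) and the chassis around (210,200). The top view has the motor at about (212,243), the empty collar at about (427,262) and the rail from (337,170) to (310,303). I'll zoom in on the lane and the chassis in both views.

```bash
python3 - <<'E'
from h import *
a=cv2.imread('pics/scene1.png');b=cv2.imread('pics/top1.png')
def crop(im,u,v,w,h,W=400,H=300):
    o=cv2.resize(im[v:v+h,u:u+w],(W,H),interpolation=cv2.INTER_CUBIC); return cv2.convertScaleAbs(o,alpha=1.6,beta=10)
o=np.vstack([np.hstack([crop(a,350,200,200,150),crop(b,110,180,200,150)]),np.hstack([crop(a,150,150,133,100),crop(b,380,200,133,100)])])
cv2.imwrite('pics/z1.png',o)
E
```

```text
(no output)
```

View pics/z1.png

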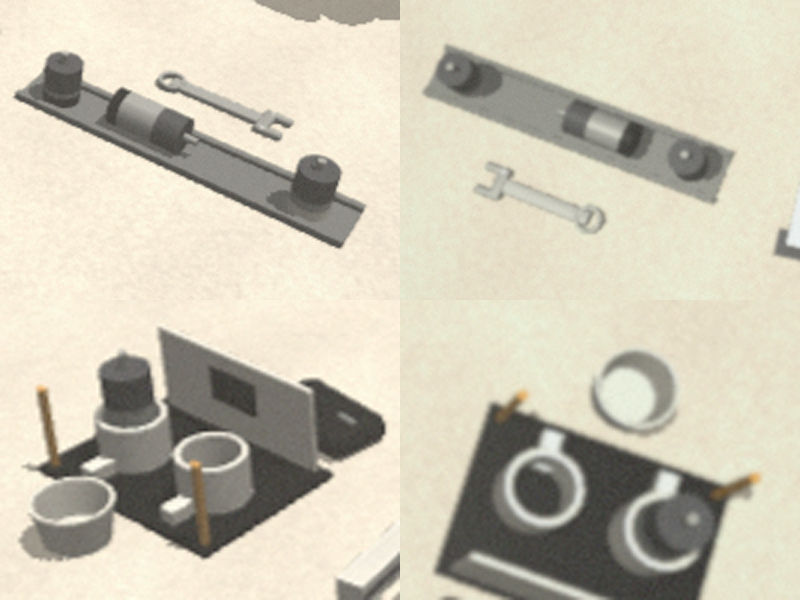

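The tiles show the motor with its shaft tip at scene (448,270) and top (189,236). The black end is towards short_b in the top view's right, at about (231,254). The empty collar rim is centred at scene (221,201) and top (428,262). I'll measure these now.

```bash
python3 - <<'E'
from h import *
s=shot('scene');t=shot('top')
P=lambda n,p,q:print(n,*[np.round(x,4) for x in tri(s,p,t,q)])
S=lambda x,y:(350+x/2,200+y/2);T=lambda x,y:(110+x/2,180+y/2)
S3=lambda x,y:(150+x/3,150+(y-300)/3);T3=lambda x,y:(380+(x-400)/3,200+(y-300)/3)
P('shaft tip',S(196,141),T(159,112))
P('short+y shaft',S(318,159),T(60,69)); P('short-y shaft',S(66,55),T(287,147))
P('mouth',S3(213,454),T3(544,487))
P('capmotor shaft',S3(123,352),T3(691,518))
print('tip onz',onz(t,*T(159,112),.023))
for p in((46,45),(334,152),(315,202),(24,95)): print('lane',onz(t,*T(*p),.008).round(4))
for p in((15,96),(341,245),(365,208)): print('lane s',onz(s,*S(*p),.008).round(4))
for p in((490,405),(722,490),(700,600),(440,572)): print('plate',onz(t,*T3(*p),.006).round(4))
# collar rim
for c,(u,v) in((s,(221,201)),(t,(428,262))):
    im=c['image']; g=cv2.cvtColor(im,cv2.COLOR_RGB2GRAY); h=16
    print(g[v-h:v+h:2,u-h:u+h:2])
# motor parts profile along axis in both views
for c,a,b in((t,T(150,108),T(260,153)),(s,S(90,92),S(205,147))):
    g=cv2.cvtColor(c['image'],cv2.COLOR_RGB2GRAY).astype(np.float32)
    n=40;x=np.linspace(a[0],b[0],n);y=np.linspace(a[1],b[1],n)
    print(cv2.remap(g,np.float32([x]),np.float32([y]),1).astype(int)[0].tolist())
# rail top ends
for c,pts in((t,((337,167),(309,304))),(s,((342,181),(268,244)))):
    for p in pts: print('rail',onz(c,*p,.11).round(4))
E
```

```text
shaft tip [0.5548 0.2901 0.0249] 0.0005
short+y shaft [0.5778 0.3998 0.0619] 0.0078
short-y shaft [0.5293 0.1368 0.0647] 0.0049
mouth [ 0.5714 -0.2393  0.0442] 0.0026
capmotor shaft [ 0.5534 -0.3267  0.1016] 0.0005
tip onz [0.5550831  0.29093176 0.023     ]
lane [0.6165 0.4428 0.008 ]
lane [0.5425 0.0901 0.008 ]
lane [0.4832 0.1014 0.008 ]
lane [0.5541 0.4532 0.008 ]
lane s [0.5479 0.0932 0.008 ]
lane s [0.6192 0.4428 0.008 ]
lane s [0.5588 0.4566 0.008 ]
plate [ 0.6374 -0.203   0.006 ]
plate [ 0.5983 -0.3825  0.006 ]
plate [ 0.5132 -0.3716  0.006 ]
plate [ 0.5046 -0.1792  0.006 ]
[[ 95  42  61  65  65  62  63  62  61  66  59  40  34  31  35  56]
 [105  33  35  45  62  62  66  63  65  60  63  64  60  41  31  52]
 [ 84  36  35  33  34  40  58  63  63  62  64  64  63  63  61  64]
 [ 76  39  35  37  34  36  34  41  56  63  65  66  65  62  64  63]
 [ 78  41  36  35  37  37  35  42  49  49  51  65  65  62  64  64]
 [ 77  48  35  36  95 125 119  96  96  93 103 133  91  64  62  64]
 [ 76  54  68 134  95  76  76  74  68  64  65  65 114 101  49  63]
 [ 77  65 139  86  76  78  71  70  70  66  
[... 1393 characters left out ...]
9  39  37  38  54  88 125 107  45  37]
 [ 43  61  69  75 111 128 115  94  88  92 111 127 103  53  34  33]
 [ 38  47  61  66  67  84 109 125 126 126 116  82  41  32  34  37]
 [ 37  34  44  51  60  62  59  67  65  58  42  35  34  33  36  36]]
[87, 87, 90, 95, 95, 76, 67, 64, 65, 65, 66, 64, 69, 99, 119, 120, 121, 122, 119, 121, 121, 121, 120, 120, 114, 76, 47, 45, 41, 34, 35, 43, 56, 57, 63, 81, 88, 89, 88, 88]
[56, 64, 61, 60, 60, 63, 58, 41, 39, 41, 76, 85, 84, 85, 85, 84, 84, 86, 83, 84, 84, 79, 55, 53, 52, 51, 51, 53, 53, 54, 49, 52, 72, 75, 75, 72, 68, 83, 82, 82]
rail [ 0.7334 -0.0144  0.11  ]
rail [4.388e-01 2.000e-04 1.100e-01]
rail [0.4637 0.0156 0.11  ]
rail [ 0.7354 -0.0161  0.11  ]
```

```bash
cat >> h.py <<'E'
from scipy.spatial.transform import Rotation as Ro
LD=np.array([.2,.98,0]);LD/=np.linalg.norm(LD); LX=np.array([LD[1],-LD[0],0]); LC=np.array([.550,.272,0])
def Rt(y,lean):
    """closing axis y; lean>0: tool z points -s when x=-LD"""
    y=np.array(y)/np.linalg.norm(y); z=np.array([0,0,-1.]); x=np.cross(y,z)
    return Ro.from_matrix(np.stack([x,y,z],1))*Ro.from_rotvec([0,lean,0])
def cur():
    s=env.get_state(); q=s['orientation']; return s,Ro.from_quat([q[1],q[2],q[3],q[0]])
def goto(gp,R):
    s,R0=cur(); p=np.array(gp)-.003*R.as_matrix()[:,2]
    print('d',R0.inv().apply(p-s['tcp_pos']).round(4),'rot',(R0.inv()*R).as_rotvec().round(4))
E
python3 - <<'E'
from h import *
s=shot('scene');t=shot('top')
sl=lambda X:((X-LC)@LD).round(4),((X-LC)@LX).round(4)
def sl(X): return ((X-LC)@LD).round(4),((X-LC)@LX).round(4)
for n,X in(('tip',[.5548,.2901,.025]),('b',[.5778,.3998,.06]),('a',[.5293,.1368,.06])): print(n,sl(np.array(X)))
print('can',[sl(onz(t,*p,.04)) for p in((203.2,241.4),(220,248.3))])
print('scene body',[sl(onz(s,*p,.035)) for p in((405.3,250.9),(441.4,268.2))])
g=LC+LD*(-.018)+LX*.001
R=Rt(-LX,.785); z=R.as_matrix()[:,2]
print(R.as_matrix().round(2))
goto(g+[0,0,.031]-.1*z,R)
goto(g+[0,0,.2],Rt(-LX,0))
E
```

```text
Traceback (most recent call last):
NameError: name 'X' is not defined. Did you mean: 'LX'?
```

```bash
cat >> h.py <<'E'
def sl(X): return ((X-LC)@LD).round(4),((X-LC)@LX).round(4)
E
python3 - <<'E'
from h import *
s=shot('scene');t=shot('top')
for n,X in(('tip',[.5548,.2901,.025]),('b',[.5778,.3998,.06]),('a',[.5293,.1368,.06])): print(n,sl(np.array(X)))
print('can',[sl(onz(t,*p,.04)) for p in((203.2,241.4),(220,248.3))])
print('scene body',[sl(onz(s,*p,.035)) for p in((405.3,250.9),(441.4,268.2))])
g=LC+LD*(-.018)+LX*.001
R=Rt(-LX,.785); z=R.as_matrix()[:,2]
print(R.as_matrix().round(2))
goto(g+[0,0,.031]-.1*z,R)
goto(g+[0,0,.2],Rt(-LX,0))
E
```

```text
tip (np.float64(0.0187), np.float64(0.0011))
b (np.float64(0.1308), np.float64(0.0017))
a (np.float64(-0.1366), np.float64(0.0068))
can [(np.float64(-0.0197), np.float64(-0.0017)), (np.float64(-0.0605), np.float64(-0.0032))]
scene body [(np.float64(-0.0748), np.float64(0.0105)), (np.float64(0.0089), np.float64(0.0148))]
[[-0.14 -0.98 -0.14]
 [-0.69  0.2  -0.69]
 [ 0.71  0.   -0.71]]
d [-0.4757 -0.1328  0.1493] rot [ 0.6222  0.6083 -1.5033]
d [-0.4773 -0.2056  0.0502] rot [-1.0000e-04 -2.0000e-04 -1.5933e+00]
```

```bash
echo '[[[-0.477, -0.206, 0.05], [0, 0, -1.593]], [[-0.477, -0.206, 0.05], [0, 0, -1.593]], [[-0.477, -0.206, 0.05], [0, 0, -1.593]], [[-0.477, -0.206, 0.05], [0, 0, -1.593]], [[-0.477, -0.206, 0.05], [0, 0, -1.593]], [[-0.477, -0.206, 0.05], [0, 0, -1.593]], [[-0.477, -0.206, 0.05], [0, 0, -1.593]], [[-0.477, -0.206, 0.05], [0, 0, -1.593]]]' > rows.txt && python3 nudge.py rows.txt 0.085
echo '[[[0, 0, 0], [0, 0, 0]], [[0, 0, 0], [0, 0, 0]]]' > rows.txt && python3 nudge.py rows.txt
python3 - <<'E'
from h import *
g=LC+LD*(-.018)-LX*.001
R=Rt(-LX,.785); z=R.as_matrix()[:,2]
print(env.get_state()['joint_pos'])
goto(g+[0,0,.033]-.09*z,R)
E
```

```text
clock: 1.4
tcp_pos: [0.4994, 0.2894, 0.2093]
orientation: [0.0, -0.549, 0.836, 0.0]
wrist_force: [0.2, 0.8, 0.3]
finger_gap: 0.0848
grip_force: 0.0
clock: 1.65
tcp_pos: [0.4977, 0.2904, 0.209]
orientation: [-0.0, -0.546, 0.838, 0.0]
wrist_force: [0.4, 0.1, -0.5]
finger_gap: 0.085
grip_force: 0.0
[ 3.88677398e-01  3.31953683e-01 -3.66671248e-02  1.20307394e+00
  4.43222277e-04 -7.66280347e-01]
d [-0.0508 -0.0442  0.1102] rot [ 0.0851  0.7817 -0.203 ]
```

```bash
echo '[[[-0.051, -0.044, 0.05], [0.085, 0.782, -0.203]], [[-0.051, -0.044, 0.11], [0.085, 0.782, -0.203]], [[-0.051, -0.044, 0.11], [0.085, 0.782, -0.203]], [[-0.051, -0.044, 0.11], [0.085, 0.782, -0.203]], [[-0.051, -0.044, 0.11], [0.085, 0.782, -0.203]], [[-0.051, -0.044, 0.11], [0.085, 0.782, -0.203]], [[-0.051, -0.044, 0.11], [0.085, 0.782, -0.203]]]' > rows.txt && python3 nudge.py rows.txt
python3 - <<'E'
from h import *
g=LC+LD*(-.018)-LX*.001
R=Rt(-LX,.785)
print(env.get_state()['joint_pos'].round(3))
goto(g+[0,0,.033],R)
s=shot('scene','s2.png');t=shot('top','t2.png')
f=lambda c,X,w,h:(lambda p:cv2.convertScaleAbs(cv2.resize(c['image'][int(p[1]-h/2):int(p[1]+h/2),int(p[0]-w/2):int(p[0]+w/2),::-1],(400,300)),alpha=1.6,beta=10))(proj(c,X))
cv2.imwrite('pics/z2.png',np.hstack([f(s,g+[0,0,.05],200,150),f(t,g+[0,0,.05],200,150)]))
E
```

```text
clock: 2.52
tcp_pos: [0.5585, 0.3205, 0.1002]
orientation: [-0.294, -0.585, 0.716, -0.243]
wrist_force: [0.4, 0.7, 1.0]
finger_gap: 0.0847
grip_force: 0.0
[ 0.608  1.078  0.781  1.895 -0.511 -0.595]
d [ 0.0003 -0.      0.0921] rot [-0.0037  0.0022  0.0001]
```

View pics/z2.png

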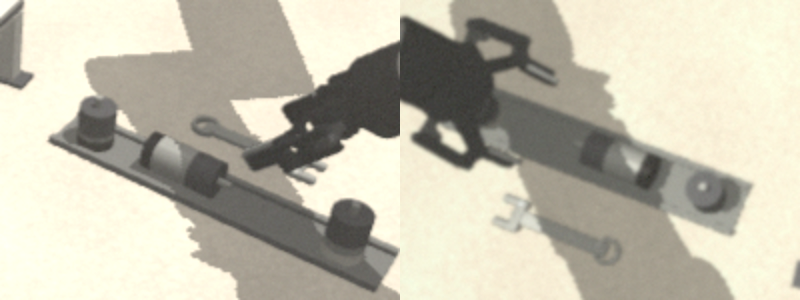

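The fingers straddle the lane at 45° and line up with the motor, which lies undisturbed at tile (185,165). I'll advance in stages.

```bash
echo '[[[0, 0, 0.03], [0, 0, 0]], [[0, 0, 0.06], [0, 0, 0]], [[0, 0, 0.07], [0, 0, 0]], [[0, 0, 0.08], [0, 0, 0]], [[0, 0, 0.086], [0, 0, 0]], [[0, 0, 0.092], [0, 0, 0]], [[0, 0, 0.092], [0, 0, 0]]]' > rows.txt && python3 nudge.py rows.txt
echo '[[[0, 0, 0], [0, 0, 0]], [[0, 0, 0], [0, 0, 0]], [[0, 0, 0], [0, 0, 0]], [[0, 0, 0], [0, 0, 0]]]' > rows.txt && python3 nudge.py rows.txt 0.03 60
python3 - <<'E'
from h import *
g=LC+LD*(-.018)-LX*.001
print(env.get_state()['joint_pos'].round(3))
goto(g+[0,0,.033],Rt(-LX,.785))
s=shot('scene');t=shot('top')
f=lambda c,X,w,h:(lambda p:cv2.convertScaleAbs(cv2.resize(c['image'][int(p[1]-h/2):int(p[1]+h/2),int(p[0]-w/2):int(p[0]+w/2),::-1],(400,300)),alpha=1.6,beta=10))(proj(c,X))
cv2.imwrite('pics/z3.png',np.hstack([f(s,g+[0,0,.05],200,150),f(t,g+[0,0,.05],200,150)]))
E
```

```text
clock: 3.5
tcp_pos: [0.5458, 0.2559, 0.0339]
orientation: [-0.296, -0.585, 0.715, -0.243]
wrist_force: [0.8, 0.3, -0.1]
finger_gap: 0.0852
grip_force: 0.0
clock: 4.0
tcp_pos: [0.5461, 0.2562, 0.0345]
orientation: [-0.295, -0.585, 0.715, -0.243]
wrist_force: [0.3, 2.1, 1.3]
finger_gap: 0.0383
grip_force: 60.1
[ 0.546  0.993  0.437  1.609 -0.547 -0.654]
d [ 0.0002  0.0004 -0.0007] rot [-0.0028  0.0005  0.0006]
```

View pics/z3.png

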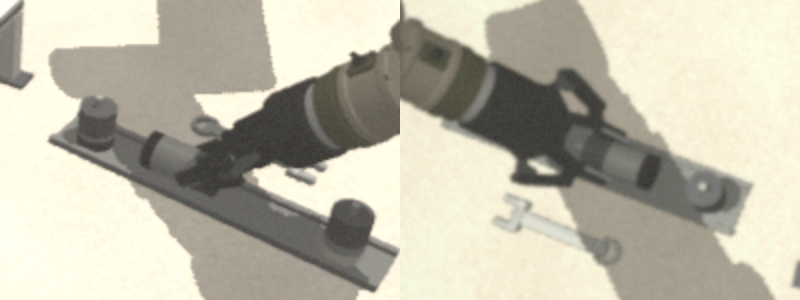

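Gripped, with the neighbours undisturbed. Next I lift it and turn it upright in the air.

```bash
echo '[[[0.02, 0, -0.02], [0, 0, 0]], [[0.05, 0, -0.05], [0, 0, 0]], [[0.08, 0, -0.08], [0, 0, 0]], [[0.08, 0, -0.08], [0, -0.188, 0]], [[0.08, 0, -0.08], [0, -0.375, 0]], [[0.08, 0, -0.08], [0, -0.56, 0]], [[0.08, 0, -0.08], [0, -0.75, 0]]]' > rows.txt && python3 nudge.py rows.txt - 80
echo '[[[0, 0, 0], [0, -0.18, 0]], [[0, 0, 0], [0, -0.36, 0]], [[0, 0, 0], [0, -0.54, 0]], [[0, 0, 0], [0, -0.72, 0]], [[0, 0, 0], [0, -0.821, 0]], [[0, 0, 0], [0, -0.821, 0]], [[0, 0, 0], [0, -0.821, 0]]]' > rows.txt && python3 nudge.py rows.txt
python3 - <<'E'
from h import *
print(env.get_state()['joint_pos'].round(3))
g=LC-LD*.0105-LX*.001
goto(g+[0,0,.08],Rt(-LX,-.785))
s=shot('scene');t=shot('top')
f=lambda c,X,w,h:(lambda p:cv2.convertScaleAbs(cv2.resize(c['image'][int(p[1]-h/2):int(p[1]+h/2),int(p[0]-w/2):int(p[0]+w/2),::-1],(400,300)),alpha=1.6,beta=10))(proj(c,X))
cv2.imwrite('pics/z4.png',np.hstack([f(s,g+[0,0,.08],200,150),f(t,g+[0,0,.05],200,150)]))
E
```

```text
clock: 4.97
tcp_pos: [0.5457, 0.2561, 0.1478]
orientation: [-0.011, -0.633, 0.774, -0.011]
wrist_force: [0.2, -0.7, -3.0]
finger_gap: 0.0379
grip_force: 80.5
clock: 5.85
tcp_pos: [0.5459, 0.2559, 0.1473]
orientation: [0.295, -0.586, 0.716, 0.241]
wrist_force: [0.4, -0.1, -2.8]
finger_gap: 0.0375
grip_force: 80.8
[-0.032  0.293 -0.48   0.633  0.768 -1.337]
d [0.043  0.0002 0.0491] rot [ 0.001  -0.0035  0.002 ]
```

View pics/z4.png

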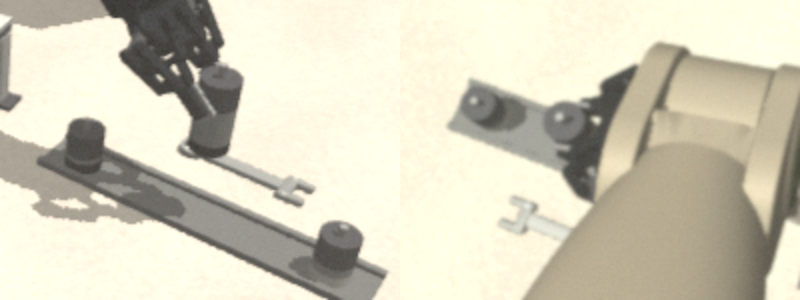

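The motor hangs upright over the lane. Its shaft tip is at tile (221,67) in the scene view and (568,120) in the top view. I'll triangulate that for bottom height and lateral position.

```bash
python3 - <<'E'
from h import *
s=shot('scene');t=shot('top')
g=LC-LD*.0105-LX*.001
def px(c,X,u,v): p=proj(c,X); return (int(p[0]-100)+u/2,int(p[1]-75)+v/2)
a=px(s,g+[0,0,.08],221,67);b=px(t,g+[0,0,.05],168,120)
X,e=tri(s,a,t,b); st,R=cur(); gp=st['tcp_pos']+.003*R.as_matrix()[:,2]
print(X,e,sl(X),'rel grasp',sl(X)[0]-sl(gp)[0],sl(X)[1]-sl(gp)[1],X[2]-gp[2])
E
```

```text
[0.54716161 0.2629774  0.17859351] 0.004519307322139494 (np.float64(-0.0094), np.float64(-0.001)) rel grasp 0.0043 -0.00019999999999999998 0.032846324646911534
```

```bash
echo '[[[0.02, 0, 0.026], [0, 0, 0]], [[0.04, 0, 0.046], [0, 0, 0]], [[0.0515, 0, 0.0576], [0, 0, 0]], [[0.0515, 0, 0.0576], [0, 0, 0]], [[0.0515, 0, 0.0576], [0, 0, 0]]]' > rows.txt && python3 nudge.py rows.txt
echo '[[[0.0014, 0, 0.0014], [0, 0, 0]], [[0.0028, 0, 0.0028], [0, 0, 0]], [[0.0028, 0, 0.0028], [0, 0, 0]]]' > rows.txt && python3 nudge.py rows.txt
echo '[[[0.0007, 0, 0.0007], [0, 0, 0]], [[0.0014, 0, 0.0014], [0, 0, 0]], [[0.0014, 0, 0.0014], [0, 0, 0]]]' > rows.txt && python3 nudge.py rows.txt
```

```text
clock: 6.68
tcp_pos: [0.5473, 0.2603, 0.0711]
orientation: [0.296, -0.586, 0.715, 0.241]
wrist_force: [0.5, -0.1, -2.2]
finger_gap: 0.0377
grip_force: 80.8
clock: 7.05
tcp_pos: [0.5467, 0.2599, 0.0663]
orientation: [0.296, -0.585, 0.715, 0.241]
wrist_force: [0.6, -0.3, -1.6]
finger_gap: 0.0375
grip_force: 80.8
clock: 7.42
tcp_pos: [0.5466, 0.2599, 0.0641]
orientation: [0.296, -0.585, 0.715, 0.242]
wrist_force: [-0.7, 1.1, -2.6]
finger_gap: 0.0376
grip_force: 80.8
```

```bash
for i in 1 2 3; do echo '[[[0.0007, 0, 0.0007], [0, 0, 0]], [[0.0007, 0, 0.0007], [0, 0, 0]]]' > rows.txt && python3 nudge.py rows.txt | grep -E 'tcp|wrist'; done
```

```text
tcp_pos: [0.5466, 0.26, 0.0631]
wrist_force: [-1.1, 0.5, -2.7]
tcp_pos: [0.5467, 0.2599, 0.0622]
wrist_force: [-0.1, 0.9, -2.4]
tcp_pos: [0.5469, 0.2602, 0.0621]
wrist_force: [-2.9, -2.4, 4.7]
```

Contact. One more small push, then release and back off along the tool axis.

```bash
echo '[[[0.0005, 0, 0.0005], [0, 0, 0]], [[0.0005, 0, 0.0005], [0, 0, 0]]]' > rows.txt && python3 nudge.py rows.txt | grep -E 'tcp|wrist'
echo '[[[0, 0, 0], [0, 0, 0]], [[0, 0, 0], [0, 0, 0]], [[0, 0, 0], [0, 0, 0]], [[0, 0, 0], [0, 0, 0]], [[0, 0, 0], [0, 0, 0]], [[0, 0, 0], [0, 0, 0]]]' > rows.txt && python3 nudge.py rows.txt 0.085
echo '[[[0, 0, -0.015], [0, 0, 0]], [[0, 0, -0.05], [0, 0, 0]], [[0, 0, -0.1], [0, 0, 0]], [[0, 0, -0.15], [0, 0, 0]], [[0, 0, -0.16], [0, 0, 0]], [[0, 0, -0.16], [0, 0, 0]], [[0, 0, -0.16], [0, 0, 0]]]' > rows.txt && python3 nudge.py rows.txt
python3 - <<'E'
from h import *
g=LC
print(env.get_state()['joint_pos'].round(3))
s=shot('scene','s5.png');t=shot('top','t5.png')
f=lambda c,X,w,h:(lambda p:cv2.convertScaleAbs(cv2.resize(c['image'][int(p[1]-h/2):int(p[1]+h/2),int(p[0]-w/2):int(p[0]+w/2),::-1],(400,300)),alpha=1.6,beta=10))(proj(c,X))
cv2.imwrite('pics/z5.png',np.hstack([f(s,g+[0,0,.05],200,150),f(t,g+[0,0,.05],200,150)]))
E
```

```text
tcp_pos: [0.547, 0.2603, 0.062]
wrist_force: [-5.2, -3.3, 9.4]
clock: 9.18
tcp_pos: [0.5467, 0.26, 0.0605]
orientation: [0.296, -0.585, 0.715, 0.241]
wrist_force: [-0.3, 0.2, -0.1]
finger_gap: 0.0849
grip_force: 0.0
clock: 10.05
tcp_pos: [0.5234, 0.1501, 0.1726]
orientation: [0.295, -0.585, 0.715, 0.242]
wrist_force: [-0.3, -0.9, 0.0]
finger_gap: 0.0848
grip_force: 0.0
[-0.252  0.273 -0.431  0.922  0.782 -1.647]
```

View pics/z5.png

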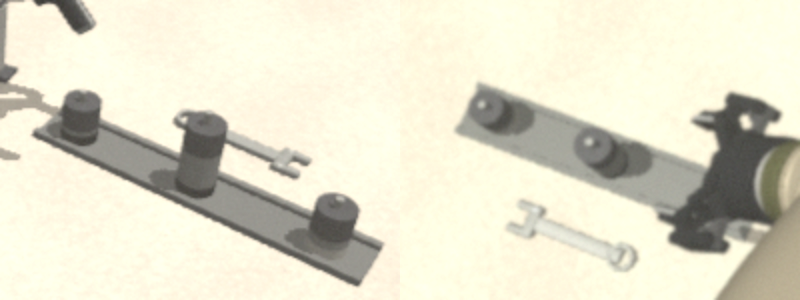

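The motor stands freely upright in the lane between the untouched shorts. Its shaft is at tile (206,115) in the scene view and (199,133) in the top view. I'll triangulate and plan the vertical regrasp, and also refine the collar mouth.

```bash
python3 - <<'E'
from h import *
s=shot('scene');t=shot('top')
g=LC
def px(c,X,u,v): p=proj(c,X); return (int(p[0]-100)+u/2,int(p[1]-75)+v/2)
X,e=tri(s,px(s,g+[0,0,.05],206,115),t,px(t,g+[0,0,.05],199,133)); print('shaft',X.round(4),e,sl(X))
M=np.array([X[0],X[1],0])
goto(M+[0,0,.2],Rt(-LX,0))
# collar rim: bright ring, ellipse fit of outer edge points along rays
for c,(u,v) in((s,(221,201)),(t,(428,262))):
    g8=cv2.cvtColor(c['image'],cv2.COLOR_RGB2GRAY).astype(np.float32)
    pts=[]
    for a in np.linspace(0,2*np.pi,72,endpoint=False):
        r=np.arange(3,17,.25); x=u+r*np.cos(a); y=v+r*np.sin(a)
        p=cv2.remap(g8,np.float32([x]),np.float32([y]),1)[0]; k=p.argmax()
        if p[k]>85: pts.append((x[k],y[k]))
    pts=np.float32(pts); 
    for _ in range(3):
        el=cv2.fitEllipse(pts); q=(pts-el[0]); th=np.deg2rad(el[2]); w=q@np.array([[np.cos(th),-np.sin(th)],[np.sin(th),np.cos(th)]])
        rr=np.hypot(w[:,0]/(el[1][0]/2),w[:,1]/(el[1][1]/2)); pts=pts[abs(rr-1)<.15]
    print('ell',el,len(pts)); 
    if c is s: e1=el[0]
    print(onz(c,*el[0],.046).round(4))
print('mouth',tri(s,e1,t,el[0]))
# full-rail height check from scene+top far/near ends already
E
```

```text
shaft [0.5585 0.2664 0.099 ] 0.008226239545880294 (np.float64(-0.0038), np.float64(0.0094))
d [-0.1068 -0.0113  0.064 ] rot [0.0021 0.7835 0.0028]
ell ((219.72348022460938, 200.0833282470703), (11.941585540771484, 22.50727081298828), 85.35175323486328) 64
[ 0.5705 -0.2416  0.046 ]
ell ((427.49090576171875, 262.02557373046875), (23.069643020629883, 24.309423446655273), 137.8202362060547) 69
[ 0.5721 -0.2389  0.046 ]
mouth (array([ 0.57221649, -0.23933693,  0.04741475]), np.float64(0.0016548445785776356))
```

```bash
python3 - <<'E'
from h import *
for n,z in(('scene',.097),('top',.097)):
    c=shot(n); M=LC-LD*.001-LX*.001+[0,0,.083]
    p=proj(c,M+[0,0,.0]); g=cv2.cvtColor(c['image'],cv2.COLOR_RGB2GRAY)
    u,v=p.round().astype(int); print(p.round(1)); print(g[v-14:v+14,u-14:u+14])
    print(sl(onz(c,*p,.083)))
E
```

```text
[444.2 243.3]
[[154 152 150 151 150 151 153 152 152 152 152 152 153 153 151 151 148 151
  151 153 153 151 151 151 150 149 151 150]
 [153 153 149 150 151 148 151 151 152 153 153 154 152 151 151 151 151 153
  153 153 151 150 150 149 150 149 150 151]
 [151 151 149 150 149 152 150 152 151 151 152 154 154 153 153 153 153 155
  151 152 151 150 151 149 150 149 148 147]
 [154 151 149 153 152 154 154 151 151 151 153 154 153 154 155 154 156 151
  153 153 152 150 151 149 152 152 150 149]
 [152 150 150 152 154 153 152 153 155 153 153 152 151 152 151 153 152 153
  154 153 151 152 153 151 152 154 152 148]
 [150 150 152 152 153 150 151 152 152 153 152 150 152 150 153 152 153 154
  152 152 153 150 151 152 153 153 152 149]
 [151 145 138 137 132 134 140 144 150 152 153 153 151 151 147 143 148 149
  149 151 151 149 148 150 149 153 153 153]
 [144 127 120 114 104 104 111 114 125 128 121 119 120 120 122 121 122 138
  149 151 150 152 150 149 150 150 151 153]
 [122 109  89  76  72  72  74  73  82  83  82  80  79  82  97 109 114 111
  129 147 153 152 152 152 151 150 149 151]
 [113  89  68  60  60  61  63  65
[... 4863 characters left out ...]
77  67  63  65  61  59  58  50
   45  44  42  42  45  47  48  52  54  53]
 [ 96  95  96  98  99  98  99 100  98  97  90  74  63  56  48  47  46  45
   41  42  44  43  48  50  52  51  54  52]
 [ 94  92  94  97  96  97  98  98  98 100  95  86  78  63  54  47  43  44
   46  45  49  48  51  53  55  52  55  54]
 [ 96  98  93  92  95  99  97  99  99  98  99  97  92  85  71  59  51  47
   47  49  50  53  53  55  53  53  50  55]
 [ 98 100  98  95  99  97  95  99  98 100  98 100  98  96  85  75  66  57
   54  54  53  55  54  53  54  55  54  52]
 [106 102 100  99  98  98  97  98  96  98  96  95  95  95  94  89  80  67
   60  54  53  55  51  56  53  49  49  45]]
(np.float64(-0.001), np.float64(-0.001))
```

```bash
python3 - <<'E'
from h import *
t=shot('top'); X=onz(t,188,231.6,.097); print(X.round(4),sl(X))
M=LC-LD*.001-LX*.001; M=(M+[X[0],X[1],0])/2; M[2]=0; print(M,sl(M))
goto(M+[0,0,.2],Rt(-LX,0))
E
```

```text
[0.5495 0.2724 0.097 ] (np.float64(0.0003), np.float64(-0.0005))
[0.54917232 0.27179968 0.        ] (np.float64(-0.0004), np.float64(-0.0008))
d [-0.1091 -0.0006  0.0671] rot [0.0009 0.7835 0.0027]
```

```bash
echo '[[[-0.04, 0, -0.03], [0, 0.15, 0]], [[-0.08, 0, -0.03], [0, 0.33, 0]], [[-0.109, 0, 0], [0, 0.5, 0]], [[-0.109, 0, 0.05], [0, 0.65, 0]], [[-0.109, -0.0006, 0.067], [0, 0.7835, 0.002]], [[-0.109, -0.0006, 0.067], [0, 0.7835, 0.002]], [[-0.109, -0.0006, 0.067], [0, 0.7835, 0.002]]]' > rows.txt && python3 nudge.py rows.txt
python3 - <<'E'
from h import *
M=LC-LD*.0004-LX*.0008
print(env.get_state()['joint_pos'].round(3))
goto(M+[0,0,.063],Rt(-LX,0))
E
```

```text
clock: 11.28
tcp_pos: [0.5493, 0.2711, 0.2032]
orientation: [0.0, -0.633, 0.774, 0.0]
wrist_force: [-0.2, -0.0, 0.9]
finger_gap: 0.085
grip_force: 0.0
[ 3.270e-01  4.030e-01  5.300e-02  1.221e+00  1.000e-03 -1.043e+00]
d [-0.0005  0.0003  0.1372] rot [0.0004 0.0009 0.0004]
```

```bash
echo '[[[0, 0, 0.05], [0, 0, 0]], [[0, 0, 0.09], [0, 0, 0]], [[0, 0, 0.12], [0, 0, 0]], [[0, 0, 0.137], [0, 0, 0]], [[0, 0, 0.137], [0, 0, 0]], [[0, 0, 0.137], [0, 0, 0]]]' > rows.txt && python3 nudge.py rows.txt
echo '[[[0, 0, 0], [0, 0, 0]], [[0, 0, 0], [0, 0, 0]], [[0, 0, 0], [0, 0, 0]], [[0, 0, 0], [0, 0, 0]], [[0, 0, 0], [0, 0, 0]]]' > rows.txt && python3 nudge.py rows.txt 0.03 80
echo '[[[0, 0, -0.005], [0, 0, 0]], [[0, 0, -0.02], [0, 0, 0]], [[0, 0, -0.07], [0, 0, 0]], [[0, 0, -0.13], [0, 0, 0]], [[0, 0, -0.17], [0, 0, 0]], [[0, 0, -0.18], [0, 0, 0]], [[0, 0, -0.18], [0, 0, 0]]]' > rows.txt && python3 nudge.py rows.txt
python3 - <<'E'
from h import *
print(env.get_state()['joint_pos'].round(3))
C=np.array([.5715,-.240,0]) 
s=shot('scene');t=shot('top'); g=cur()[0]['tcp_pos']
goto(C+[0,0,.243],Rt(-LX,0))
f=lambda c,X,w,h:(lambda p:cv2.convertScaleAbs(cv2.resize(c['image'][int(p[1]-h/2):int(p[1]+h/2),int(p[0]-w/2):int(p[0]+w/2),::-1],(400,300)),alpha=1.6,beta=10))(proj(c,X))
cv2.imwrite('pics/z6.png',np.hstack([f(s,g,200,150),f(t,g,200,150)]))
E
```

```text
clock: 12.02
tcp_pos: [0.5507, 0.2711, 0.0681]
orientation: [0.001, -0.632, 0.775, -0.0]
wrist_force: [0.9, -0.5, 0.6]
finger_gap: 0.0851
grip_force: 0.0
clock: 12.65
tcp_pos: [0.5498, 0.2715, 0.0672]
orientation: [0.001, -0.633, 0.774, -0.0]
wrist_force: [-0.9, -0.1, 6.0]
finger_gap: 0.0386
grip_force: 79.9
clock: 13.52
tcp_pos: [0.5494, 0.2712, 0.246]
orientation: [0.0, -0.633, 0.775, -0.0]
wrist_force: [-0.2, -0.4, -2.6]
finger_gap: 0.0384
grip_force: 80.8
[ 0.328  0.39   0.138  1.319 -0.    -1.042]
d [ 0.4959 -0.1246 -0.0014] rot [ 0.0032 -0.0021  0.0002]
```

View pics/z6.png

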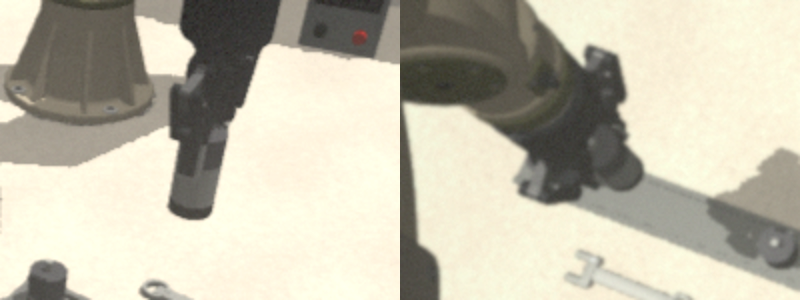

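Motor lifted upright, bottom cap at scene tile (190,212), about 180 mm up. I'll carry it over the rail at this height.

```bash
echo '[[[0.02, -0.005, 0], [0, 0, 0]], [[0.06, -0.015, 0], [0, 0, 0]], [[0.11, -0.028, 0], [0, 0, 0]], [[0.16, -0.04, 0], [0, 0, 0]], [[0.21, -0.053, 0], [0, 0, 0]], [[0.26, -0.065, 0], [0, 0, 0]], [[0.31, -0.078, 0], [0, 0, 0]], [[0.36, -0.09, 0], [0, 0, 0]]]' > rows.txt && python3 nudge.py rows.txt
echo '[[[0.05, -0.0126, 0], [0, 0, 0]], [[0.09, -0.023, 0], [0, 0, 0]], [[0.12, -0.03, 0], [0, 0, 0]], [[0.136, -0.0346, 0], [0, 0, 0]], [[0.136, -0.0346, 0], [0, 0, 0]], [[0.136, -0.0346, 0], [0, 0, 0]]]' > rows.txt && python3 nudge.py rows.txt
python3 - <<'E'
from h import *
print(env.get_state()['joint_pos'].round(3))
C=np.array([.5715,-.240,0]) 
goto(C+[0,0,.1222],Rt(-LX,0))
E
```

```text
clock: 14.62
tcp_pos: [0.5645, -0.1019, 0.2449]
orientation: [-0.001, -0.632, 0.775, 0.001]
wrist_force: [1.6, 0.1, -2.5]
finger_gap: 0.0384
grip_force: 80.8
clock: 15.38
tcp_pos: [0.5722, -0.2386, 0.246]
orientation: [-0.0, -0.633, 0.774, 0.001]
wrist_force: [0.7, 0.3, -3.2]
finger_gap: 0.0386
grip_force: 80.8
[-0.525  0.405  0.161  1.328  0.    -1.895]
d [0.0016 0.0003 0.1208] rot [0.001  0.0007 0.0011]
```

```bash
echo '[[[0, 0, 0.03], [0, 0, 0]], [[0.0015, 0, 0.06], [0, 0, 0]], [[0.0015, 0, 0.09], [0, 0, 0]], [[0.0015, 0, 0.105], [0, 0, 0]], [[0.0015, 0, 0.11], [0, 0, 0]], [[0.0015, 0, 0.11], [0, 0, 0]]]' > rows.txt && python3 nudge.py rows.txt
python3 - <<'E'
from h import *
C=np.array([.5715,-.240,0]) 
goto(C+[0,0,.1222],Rt(-LX,0))
s=shot('scene','s7.png');t=shot('top','t7.png'); g=C+[0,0,.08]
f=lambda c,X,w,h:(lambda p:cv2.convertScaleAbs(cv2.resize(c['image'][int(p[1]-h/2):int(p[1]+h/2),int(p[0]-w/2):int(p[0]+w/2),::-1],(400,300)),alpha=1.6,beta=10))(proj(c,X))
cv2.imwrite('pics/z7.png',np.hstack([f(s,g,133,100),f(t,g,133,100)]))
# predicted outline of motor bottom in scene tile, for a bottom at z=.0715
p0=np.array([int(v) for v in (proj(s,g)-[66.5,50])])
for z in(.0715,):
  for a in np.linspace(0,2*np.pi,8,endpoint=False):
    print(((proj(s,C+[.02*np.cos(a),.02*np.sin(a),z])-p0)*3).round(0),end=' ')
print('\nmouth',((proj(s,C+[0,0,.046])-p0)*3).round(0))
E
```

```text
clock: 16.12
tcp_pos: [0.5726, -0.2409, 0.1371]
orientation: [0.0, -0.633, 0.774, -0.0]
wrist_force: [0.3, -0.6, -2.3]
finger_gap: 0.0385
grip_force: 80.8
d [-0.0007  0.0013  0.0119] rot [-0.001  -0.0003  0.0009]
[186. 175.] [206. 175.] [223. 168.] [227. 158.] [216. 150.] [196. 149.] [179. 156.] [175. 166.] 
mouth [204. 190.]
```

View pics/z7.png

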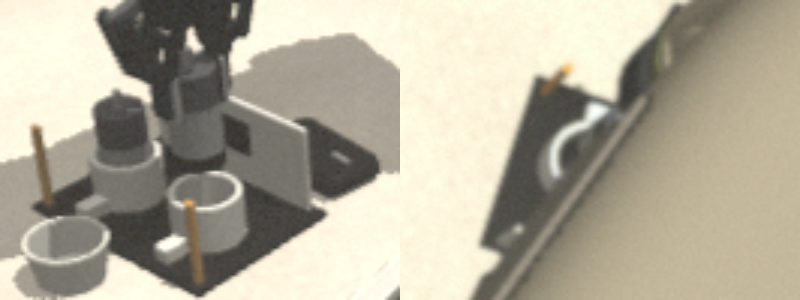

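The motor hangs over the empty collar. Its bottom edge runs x 173–227 with its low point at y≈172 in the tile (predicted 175–227 and 175), and the mouth is at (206,188). It is centred, so I go down the last 12 mm.

```bash
echo '[[[0, 0.001, 0.004], [0, 0, 0]], [[-0.0005, 0.001, 0.009], [0, 0, 0]], [[-0.0005, 0.001, 0.012], [0, 0, 0]], [[-0.0005, 0.001, 0.012], [0, 0, 0]], [[-0.0005, 0.001, 0.012], [0, 0, 0]], [[-0.0005, 0.001, 0.012], [0, 0, 0]]]' > rows.txt && python3 nudge.py rows.txt
python3 - <<'E'
from h import *
C=np.array([.5715,-.240,0]) 
goto(C+[0,0,.1222],Rt(-LX,0))
s=shot('scene');g=C+[0,0,.06]
p0=(proj(s,g)-[66.5,50]).astype(int)
im=cv2.resize(s['image'][p0[1]:p0[1]+100,p0[0]:p0[0]+133,::-1],(798,600),interpolation=cv2.INTER_CUBIC)
cv2.imwrite('pics/z8.png',cv2.convertScaleAbs(im,alpha=1.6,beta=10))
q=np.array([proj(s,C+[.02*np.cos(a),.02*np.sin(a),.061]) for a in np.linspace(0,6.28,60)])
q=(q-p0+.5)*6; print(q.min(0),q.max(0),'mouth',(proj(s,C+[0,0,.046])-p0+.5)*6)
E
```

```text
clock: 16.98
tcp_pos: [0.5714, -0.2405, 0.1246]
orientation: [0.0, -0.633, 0.775, -0.0]
wrist_force: [-0.6, -1.0, -2.9]
finger_gap: 0.0383
grip_force: 80.8
d [-0.0006  0.     -0.0006] rot [-0.0004 -0.0002  0.0002]
[354.28908522 274.93968098] [460.9290436  331.05692098] mouth [411.43395681 335.83565374]
```

View pics/z8.png

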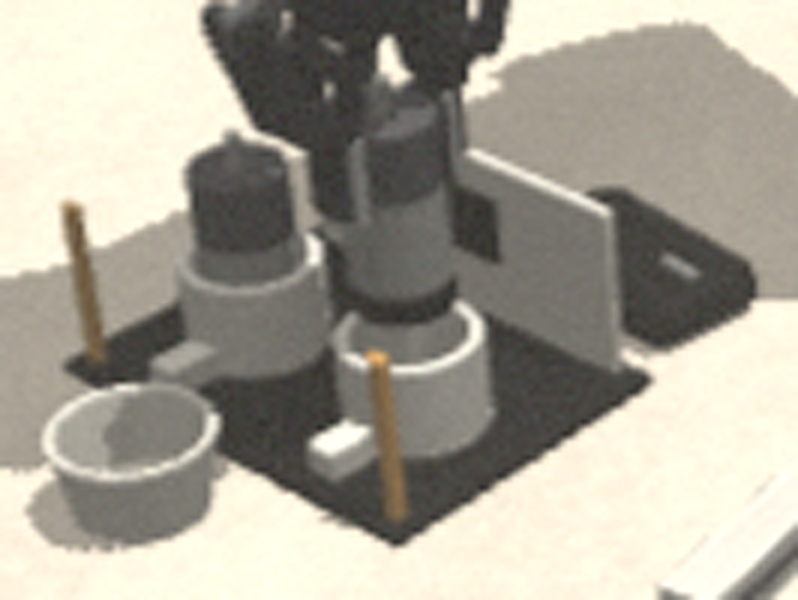

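In the tile, the bottom cap spans x 347–457 with its low edge at y≈324. The rim spans x 334–487 and is centred at about (410,338). There is a small apparent offset, so I'll quantify it at subpixel level against the rim in the same view.

```bash
python3 - <<'E'
from h import *
C=np.array([.5715,-.240,0]); s=shot('scene')
st,R=cur(); G=st['tcp_pos']
g=cv2.cvtColor(s['image'],cv2.COLOR_RGB2GRAY).astype(np.float32)
p0=(proj(s,C+[0,0,.06])-[66.5,50]).astype(int); print('p0',p0,'rim fit 219.72 200.08','C mouth',proj(s,C+[0,0,.046]),'bottom pred',proj(s,[G[0],G[1],.0605]))
u0,v0=p0+np.array([56,40]); np.set_printoptions(linewidth=200); print(u0,v0); print(g[v0:v0+26,u0:u0+27].astype(int))
q=np.array([proj(s,[G[0]+.02*np.cos(a),G[1]+.02*np.sin(a),.0606]) for a in np.linspace(0,6.28,90)]); print(q.min(0),q.max(0),q[q[:,1].argmax()])
# silhouette of can just above: axis pred at z=.095
for z in(.0606,.075,.095):
  q=np.array([proj(s,[G[0]+.02*np.cos(a),G[1]+.02*np.sin(a),z]) for a in np.linspace(0,6.28,90)]); print(z,q.min(0),q.max(0))
E
```

```text
p0 [152 145] rim fit 219.72 200.08 C mouth [220.07232613 200.47260896] bottom pred [219.31007014 195.04778419]
208 185
[[ 53  52  53  51  53  55  53  51  58  55  55  57  60  62  61  63  61  63  58  45  30  28  30  28  29  33  32]
 [ 35  43  49  51  53  51  53  53  53  56  57  57  57  59  63  62  63  61  62  60  52  41  28  28  28  30  28]
 [ 32  41  48  52  51  53  55  52  53  56  56  56  60  60  62  63  63  61  59  61  63  62  55  38  29  32  30]
 [ 32  38  48  52  48  49  52  51  55  55  54  56  59  58  61  61  60  60  61  60  62  65  65  62  51  45  36]
 [ 31  33  46  54  52  52  54  53  53  52  56  56  59  56  60  61  59  62  63  65  63  66  65  65  65  63  60]
 [ 27  40  45  50  52  51  54  55  52  56  55  59  55  60  60  60  63  60  62  54  65  65  63  65  65  65  65]
 [ 33  37  48  49  51  51  52  51  56  53  57  55  57  60  59  63  62  64  59  47  59  65  64  66  66  65  64]
 [ 28  28  36  46  50  51  52  52  51  55  55  55  59  59  61  61  60  53  40  32  58  64  64  67  68  68  64]
 [ 32  27  29  38  47  53  53  53  51  55  57  58  59  59  59  52  47  39  31  26  57  64  66
[... 1476 characters left out ...]
66  73  63  57  62  68  92 102 102 101 101 102  94  87  80  78  81  79  79  82  80  79  60  36]
 [ 57  65  65  67  66  61  57  57  65  68  71  74  70  73  76  79  79  77  80  82  82  81  84  82  81  63  42]
 [ 58  64  64  67  66  62  58  56  64  70  72  72  73  75  77  78  77  80  81  80  79  79  81  82  79  65  46]
 [ 52  62  67  67  64  62  57  59  63  67  71  74  77  75  77  77  81  78  79  79  79  80  82  80  80  66  42]]
[210.40519548 190.39722993] [228.16580254 199.75143808] [218.37492831 199.75143808]
0.0606 [210.40519548 190.39722993] [228.16580254 199.75143808]
0.075 [209.73941781 185.04975171] [227.63001762 194.32234087]
0.095 [208.79870671 177.49606072] [226.87303974 186.64972426]
```

The motor matches the rim to within about 1–2 mm, it is upright, and the only force is its own weight. Handing in.

```bash
python3 -c "
from workcell import env
print(env.hand_in())"
```

```text
the job is handed in; nothing more can be done
None
```

The long gearmotor was stood upright in the lane on its black end, released and regrasped, then carried over the rail at about 180 mm; I handed the job in at about 17 s with it held upright about 15 mm above the empty collar's mouth, centred to 1–2 mm by camera, with no sign of touching the rail, chassis or anything else.

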